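# Tighten the wing nut of the cup guard rail

### The job

The wing nut that clamps the guard rail in front of the tea things has worked loose: screw it fully home onto its washer, clockwise seen from above, by pushing its wings round with your closed fingertips, one light stroke after another. Never take the nut between the fingers and do not force it once it stops; leave the kettle, cups and sugar bowl standing as they are, and take your hand away when the nut is tight.

Things in the scene. Friction and masses are not known exactly. Their poses are not given: they have to be found in the camera images.
- nut_top (a point): Steel wing nut on an upright stud, captive, at the left end of the guard rail. Point on its axis level with the wing tops, 32 mm above the nut's underside; turns and sinks with the nut. z up, x along the wings (one at +x, one at -x). Hub: cone, 28 mm wide at the foot, 23 mm at its top, 8 mm below the wing tops; the stud ends below the wing tops.
- wing_tip (a point): Outer upper end of the nut's +x wing, 34 mm from the axis; the other wing is its mirror image. Each wing is an upright plate 5 mm thick, from the hub out to 34 mm from the axis in its upper 16 mm, and out to 25 mm below that, down to 24 mm under the top.
- wingnut (a joint): Angle of the wing nut, rad, growing clockwise seen from above (tightening). 0 = home, where it stops; starts at -8 to -5. The winged cap sits on a rubber bush and gives springily about 0.3 rad at 10 N, so the stop is felt softly. Sinks 4 mm a turn. Friction about 0.04 N m (under 2 N at a wing); stays where it is left. Over 30 N is too much.
- cupboard: Fixed wooden cupboard-shelf, open above, 260 mm deep (x) by 590 mm long (y). Origin: centre of its underside, on the table; x from its front to its low back (60 mm high), y to its left end, z up. Floor board 18 mm thick; end boards 18 mm thick, 115 mm high. The guard rail, 28 mm wide, lies along y at x = -95 mm, its top at 64 mm height.
- end_board (a point): Point on the inner face of the cupboard's left end board, level with its upper edge (115 mm above the table), straight left (cupboard's +y) of the nut's axis and only 36 mm from it: a finger does not pass between nut and board, the wings are open to strokes from the front, right and back. With the nut home the wing tops are 99 mm above the table.
- kettle_mid (a point): Steel kettle, loose, 140 mm wide with a spout, 174 mm high to the arched handle, with a push button on the lid; at the right end of the row. Point on its axis, 60 mm above its foot.
- cup1_mid (a point): White porcelain cup, loose, 68 mm wide, 58 mm high, in the row behind the rail. Point at its centre, half-way up.
- cup2_mid (a point): Second cup, the same.
- sugar_mid (a point): Glass sugar bowl with lid, loose, 86 mm wide, 83 mm high, in the row with the cups (their order varies). Point on its axis, 40 mm above its foot.
Things that resemble listed ones, but are neither listed nor needed, are in the scene too. Of the things shaped like the part that bears kettle_mid, the bare steel one is meant. Leave any purple look-alike of the part that bears cup2_mid alone.

How it is judged:
By the outcome, as a careful person would: the job done as asked, in the order asked, and still so for the second after the job is handed in, with the robot touching nothing.
It also fails if it takes over 72 s, if anything falls off the work surface, if the arm or the gripper's body presses on something with over 40 N, if the wrist force passes 120 N, or if a joint passes its speed limit or range.

### The arm

A 6-joint arm with a two-finger parallel gripper is mounted at the origin on the work surface. World frame = base frame: x ahead of the robot, y to its left, z up, the work surface at z = 0. Lengths are in m, angles in degrees, forces in N, time in s.
With the tool pointing down it reaches from about 0.375 to 0.925 m from the base axis. Payload 5.7 kg.
Tool frame: the origin (TCP) lies midway between the tips of the shut fingers; the grasp point (between the pads) lies 19 mm behind it (hold_point_z is the distance from the TCP to the grasp point, in m); y points along the fingers, z is the direction in which the jaws open and shut, and the axes are right-handed (so a half turn about y gives the same grasp; the last joint's range is limited). The gripper opens to 88 mm and grips with 3 to 60 N. Pads are 20 mm wide; open, the fingers measure 115 mm over their backs; the gripper's body (75 mm by 178 mm) begins 61 mm behind the grasp point.
Start: joints at [-72.943, 20.558, 86.54, -0, 72.909, -6.595], TCP at [0.241, -0.55, 0.223] pointing down, gripper open.
Joint ranges: [-170.27, 170.27], [-57.76, 135], [12.27, 136.19], [-55.21, 235.2], [11.17, 155.16], [-170.74, 170.74]. Speed limits (degrees/s): [136.94, 136.94, 180, 180, 180, 180].

### API

Orientations are given as a 3x3 rotation matrix whose columns are the frame's x, y, z axes.
In Python, from bench import get_obs, read_camera, camera_params, finish_job, hold_point_z gives the robot as it stands.
- The arm moves only by the tool step_arm, never from a script. Its argument "targets" is a list of rows, each an object of numbers: "dx", "dy", "dz": the shift along the world's x, y, z in units of 50 mm (1.0 is 50 mm); "rx", "ry", "rz": the turn, a rotation vector about the world's x, y, z in units of 6 degrees (1.0 is 6 degrees); "hand": the opening in per cent of the stroke, from 0 (shut) to 100 (fully open). A call has 1 to 20 rows; each row shifts and turns the commanded pose from where the row before left it; what a row does not reach is not made up. A row lasts 1/8 s, in which the tool goes at most 62.5 mm and 10.7 degrees, less where a joint would pass 70% of its speed; a pose out of reach is approached as far as the arm can. A call with a number of a shift or a turn outside -1 to 1 is refused whole. A call with a gripper value outside its range is refused whole. The fingers move at their own pace and stop on an object; the grip force is fixed at half the most. Time passes only in rows, so rows that do not move let the fingers close. It gives the time, the measured TCP pose, the force and the opening at its end, in the units of the state.
- get_obs(): the state, without advancing time (a new reading comes with each control period).
- read_camera(name): name is "side" or "top" or "wrist"; returns the picture (480x640x3 uint8, red, green, blue); there is no depth.
- camera_params(name): a dict with "fx", "fy", "cx", "cy" (pixels), "D" ([k1, k2, p1, p2, k3] as OpenCV has them; the pictures are not rectified), "cam_to_world" (4x4, takes a point from camera to world coordinates); the wrist camera has in their place "mount" (4x4, takes a point from camera to tool coordinates, whose origin is the TCP and whose axes are the tool frame's). Camera axes: x right, y down, z forward; pixel columns grow to the right and rows downward; lengths in m; the calibration is good to about 2 mm. A picture is of the moment at which its call begins: read the wrist's pose just before it. camera_params takes no time and is no camera call.
- finish_job(): hands the job in, once; it reports no verdict.
The state is a dict: "time_s": time; "qpos": joint angles; "joint_velocities": joint speeds; "effort": joint torques, N m; "ee_pos": TCP position; "eef_rot": TCP orientation; "wrist_force": force on the tool from outside, world axes, zero at the start; "torque": the same for the moment, N m; "gripper_width": opening from 0.0 (shut) to 1.0 (fully open).
Only numpy, scipy, OpenCV 4.12 (cv2) and the standard library are available. Lean on these libraries where they do the work, as an engineer would, in place of code of your own. Each camera call takes 0.05 s, during which the arm holds its last target.

## Working session

There is one attempt and no reset: what is moved stays moved. The work goes in short steps, Python scripts to look and compute and a tool call to move; the robot and the scene stay as the last step left them, time stands still between calls to the robot, and variables do not carry over. Pictures are saved under pics/ and viewed, and the job is handed in when it is done.

Besides the shell and the picture viewer there is one more tool, called after "Emit:" as a command line: name --argument value ..., lists and objects as JSON in quotes. step_arm: Moves the arm, as the interface text tells. Its arguments: {"type":"object","properties":{"targets":{"type":"array"}},"required":["targets"]}

```bash
ls; mkdir -p pics; python3 - <<'E'
from bench import *
import cv2, numpy as np
o=get_obs(); print(o)
for n in ("side","top","wrist"):
    p=camera_params(n); print(n,p)
    cv2.imwrite(f"pics/{n}0.png",read_camera(n)[:,:,::-1])
E
```

```text
pics
{'time_s': 0.0, 'qpos': array([-7.29423543e+01,  2.05972419e+01,  8.66000564e+01, -1.01404668e-03,
        7.29108104e+01, -6.59452512e+00]), 'joint_velocities': array([-0.03758555, -0.061146  ,  0.03476505,  0.05109642, -0.0729877 ,
        0.02785164]), 'effort': array([ 8.84924339e-04, -5.15367758e+01, -2.70722294e+01,  6.78394362e-02,
        3.52291355e-02, -1.38087721e-04]), 'ee_pos': array([ 0.24048586, -0.54890852,  0.22180973]), 'eef_rot': array([[-9.15995775e-01, -5.69650316e-04,  4.01187507e-01],
       [-4.01187862e-01,  1.79888782e-03, -9.15994030e-01],
       [-1.99895033e-04, -9.99998220e-01, -1.87631044e-03]]), 'wrist_force': array([-0.14511215,  0.19151999, -0.68727228]), 'torque': array([-0.00946233,  0.00187147, -0.01714507]), 'gripper_width': 1.0027692957670373}
side {'fx': 437.04715951024497, 'fy': 437.04715951024497, 'cx': 321.9084307717778, 'cy': 243.09266854116905, 'D': array([0.00842826, 0.        , 0.        , 0.        , 0.        ]), 'cam_to_world': array([[ 0.99983667, -0.00435213,  0.01754121,  0.52394829],
       [-0.01618852, -0.64718406,  0.76216
[... 426 characters left out ...]
0.07668575, -0.02006253, -0.00113177],
       [ 0.00361789, -0.20882088, -0.97794721,  0.98782375],
       [ 0.        ,  0.        ,  0.        ,  1.        ]])}
wrist {'fx': 403.5678558720276, 'fy': 403.5678558720276, 'cx': 319.3478610690618, 'cy': 243.32015593877594, 'D': array([-0.06611855,  0.        ,  0.        ,  0.        ,  0.        ]), 'mount': array([[-7.52709852e-04,  9.69696663e-01,  2.44310900e-01,
        -6.65054864e-02],
       [ 6.60161197e-05, -2.44310920e-01,  9.69696947e-01,
        -1.61303214e-01],
       [ 9.99999715e-01,  7.46028903e-04,  1.19879625e-04,
        -1.30924693e-03],
       [ 0.00000000e+00,  0.00000000e+00,  0.00000000e+00,
         1.00000000e+00]])}
```

View pics/side0.png

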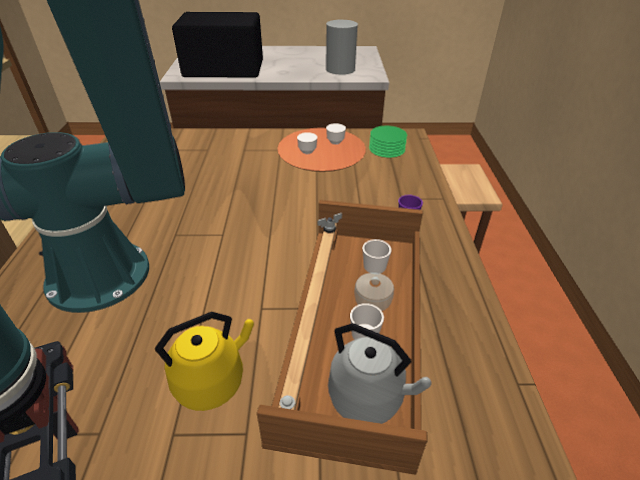

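View pics/top0.png

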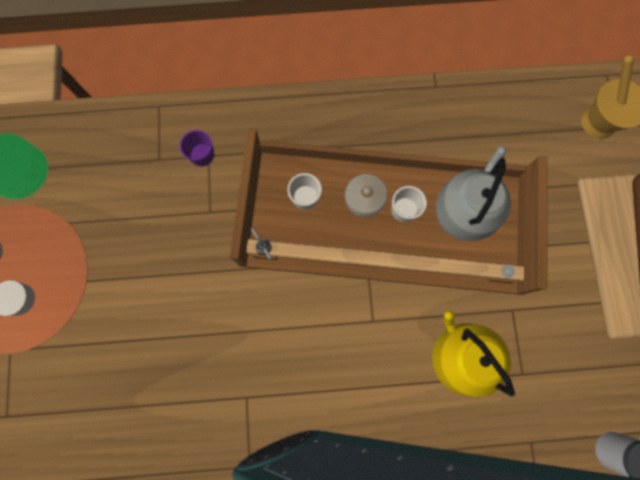

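The side picture shows the nut at about (330,222), and the top picture shows it at about (263,247), at the left end of the rail. The bare steel kettle sits in the cupboard at (370,375) in side. The yellow and ochre kettles are look-alikes outside it, and the purple cup stands outside too. I'll enlarge the nut next.

```bash
python3 - <<'E'
import cv2,numpy as np
s=cv2.imread("pics/side0.png"); t=cv2.imread("pics/top0.png")
a=cv2.resize(s[195:255,300:360],(400,400),interpolation=cv2.INTER_CUBIC)
b=cv2.resize(t[215:275,225:285],(400,400),interpolation=cv2.INTER_CUBIC)
cv2.imwrite("pics/crop0.png",np.hstack([a,b]))
E
cat > h.py <<'E'
import numpy as np,cv2
from bench import *
def ray(n,uv,pose=None):
    p=camera_params(n);K=np.array([[p['fx'],0,p['cx']],[0,p['fy'],p['cy']],[0,0,1]])
    x=cv2.undistortPoints(np.array([[uv]],float),K,p['D'])[0,0]
    if n=='wrist':
        T=np.eye(4);T[:3,:3]=pose[1];T[:3,3]=pose[0];M=T@p['mount']
    else: M=p['cam_to_world']
    d=M[:3,:3]@np.array([x[0],x[1],1]);return M[:3,3],d/np.linalg.norm(d)
def atz(n,uv,z,pose=None):
    o,d=ray(n,uv,pose);return o+d*(z-o[2])/d[2]
def tri(*r):
    A=sum(np.eye(3)-np.outer(d,d) for o,d in r);b=sum((np.eye(3)-np.outer(d,d))@o for o,d in r)
    x=np.linalg.solve(A,b);return x,[np.linalg.norm((np.eye(3)-np.outer(d,d))@(x-o))*1e3 for o,d in r]
def proj(n,P,pose=None):
    p=camera_params(n);K=np.array([[p['fx'],0,p['cx']],[0,p['fy'],p['cy']],[0,0,1]])
    if n=='wrist':
        T=np.eye(4);T[:3,:3]=pose[1];T[:3,3]=pose[0];M=T@p['mount']
    else: M=p['cam_to_world']
    W=np.linalg.inv(M);r,_=cv2.Rodrigues(W[:3,:3])
    return cv2.projectPoints(np.atleast_2d(P).astype(float),r,W[:3,3],K,p['D'])[0][:,0]
E
```

```text
(no output)
```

View pics/crop0.png

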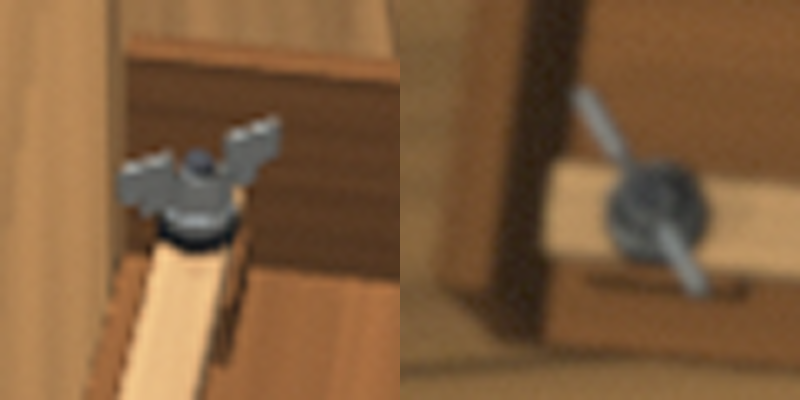

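```bash
python3 - <<'E'
from h import *
A=tri(ray('side',(317.8,220)),ray('top',(270.,258.3)));B=tri(ray('side',(341.3,212.8)),ray('top',(252.2,228.6)))
print(A,B,(A[0]+B[0])/2,np.linalg.norm(A[0]-B[0]))
# cupboard corners: rail ends, end-board top corners
for n,uv in (('top',(232,262)),('top',(250,130)),('top',(258,133)),('top',(245,266)),('top',(520,293)),('top',(548,157))): print(uv,atz(n,uv,.115))
for n,uv in (('side',(319,203)),('side',(422,211)),('side',(263,409)),('side',(426,437))): print(uv,atz(n,uv,.115))
d=(B[0]-A[0]);print(np.degrees(np.arctan2(d[1],d[0])))
E
```

```text
(array([0.5319384 , 0.08085264, 0.10586217]), [np.float64(0.9491318473728839), np.float64(0.9491318473726368)]) (array([0.59122687, 0.11126177, 0.10506695]), [np.float64(0.5124976644063988), np.float64(0.512497664406406)]) [0.56158263 0.0960572  0.10546456] 0.06663685666597342
(232, 262) [0.52797977 0.15020415 0.115     ]
(250, 130) [0.78702162 0.10461129 0.115     ]
(258, 133) [0.77948076 0.08928623 0.115     ]
(245, 266) [0.51864643 0.12661581 0.115     ]
(520, 293) [ 0.4292461  -0.37182428  0.115     ]
(548, 157) [ 0.68618238 -0.47027173  0.115     ]
(319, 203) [0.53640983 0.13993776 0.115     ]
(422, 211) [0.79076174 0.10438438 0.115     ]
(263, 409) [ 0.4432359  -0.41424563  0.115     ]
(426, 437) [ 0.68818034 -0.46121391  0.115     ]
27.15334622054037
```

Emit:
step_arm --targets '[{"dz": 1, "hand": 0}, {"dx": 0.385, "dy": 0.772, "rz": 0.43, "hand": 0}, {"dx": 0.385, "dy": 0.772, "rz": 0.43, "hand": 0}, {"dx": 0.385, "dy": 0.772, "rz": 0.43, "hand": 0}, {"dx": 0.385, "dy": 0.772, "rz": 0.43, "hand": 0}, {"dx": 0.385, "dy": 0.772, "rz": 0.43, "hand": 0}, {"dx": 0.385, "dy": 0.772, "rz": 0.43, "hand": 0}, {"dx": 0.385, "dy": 0.772, "rz": 0.43, "hand": 0}, {"dx": 0.385, "dy": 0.772, "rz": 0.43, "hand": 0}, {"dx": 0.385, "dy": 0.772, "rz": 0.43, "hand": 0}, {"dx": 0.385, "dy": 0.772, "rz": 0.43, "hand": 0}, {"dx": 0.385, "dy": 0.772, "rz": 0.43, "hand": 0}, {"dx": 0.385, "dy": 0.772, "rz": 0.43, "hand": 0}, {"dx": 0.385, "dy": 0.772, "rz": 0.43, "hand": 0}, {"dx": 0.385, "dy": 0.772, "rz": 0.43, "hand": 0}, {"dx": 0.385, "dy": 0.772, "rz": 0.43, "hand": 0}, {"dx": 0.385, "dy": 0.772, "rz": 0.43, "hand": 0}, {"dz": -0.9, "hand": 0}, {"dz": -0.5, "hand": 0}, {"hand": 0}]'

```text
validation failed for argument at $.ta...
```

Emit:
step_arm --targets '[{"dx": 0, "dy": 0, "dz": 1, "rx": 0, "ry": 0, "rz": 0, "hand": 0}]'

```text
time_s: 0.28
ee_pos: [0.2397, -0.5465, 0.2688]
eef_rot: [[-0.916, -0.003, 0.401], [-0.401, 0.009, -0.916], [-0.001, -1.0, -0.01]]
wrist_force: [0.1, -1.2, 0.7]
gripper_width: 0.92
```

Emit:
step_arm --targets '[{"dx": 0.385, "dy": 0.772, "dz": 0, "rx": 0, "ry": 0, "rz": 0.43, "hand": 0}, {"dx": 0.385, "dy": 0.772, "dz": 0, "rx": 0, "ry": 0, "rz": 0.43, "hand": 0}, {"dx": 0.385, "dy": 0.772, "dz": 0, "rx": 0, "ry": 0, "rz": 0.43, "hand": 0}, {"dx": 0.385, "dy": 0.772, "dz": 0, "rx": 0, "ry": 0, "rz": 0.43, "hand": 0}, {"dx": 0.385, "dy": 0.772, "dz": 0, "rx": 0, "ry": 0, "rz": 0.43, "hand": 0}, {"dx": 0.385, "dy": 0.772, "dz": 0, "rx": 0, "ry": 0, "rz": 0.43, "hand": 0}, {"dx": 0.385, "dy": 0.772, "dz": 0, "rx": 0, "ry": 0, "rz": 0.43, "hand": 0}, {"dx": 0.385, "dy": 0.772, "dz": 0, "rx": 0, "ry": 0, "rz": 0.43, "hand": 0}, {"dx": 0.385, "dy": 0.772, "dz": 0, "rx": 0, "ry": 0, "rz": 0.43, "hand": 0}, {"dx": 0.385, "dy": 0.772, "dz": 0, "rx": 0, "ry": 0, "rz": 0.43, "hand": 0}, {"dx": 0.385, "dy": 0.772, "dz": 0, "rx": 0, "ry": 0, "rz": 0.43, "hand": 0}, {"dx": 0.385, "dy": 0.772, "dz": 0, "rx": 0, "ry": 0, "rz": 0.43, "hand": 0}, {"dx": 0.385, "dy": 0.772, "dz": 0, "rx": 0, "ry": 0, "rz": 0.43, "hand": 0}, {"dx": 0.385, "dy": 0.772, "dz": 0, "rx": 0, "ry": 0, "rz": 0.43, "hand": 0}, {"dx": 0.385, "dy": 0.772, "dz": 0, "rx": 0, "ry": 0, "rz": 0.43, "hand": 0}, {"dx": 0.385, "dy": 0.772, "dz": 0, "rx": 0, "ry": 0, "rz": 0.43, "hand": 0}, {"dx": 0, "dy": 0, "dz": -0.7, "rx": 0, "ry": 0, "rz": 0, "hand": 0}, {"dx": 0, "dy": 0, "dz": -0.7, "rx": 0, "ry": 0, "rz": 0, "hand": 0}, {"dx": 0, "dy": 0, "dz": 0, "rx": 0, "ry": 0, "rz": 0, "hand": 0}]'

```text
time_s: 2.65
ee_pos: [0.5462, 0.0682, 0.2]
eef_rot: [[-0.423, -0.007, 0.906], [-0.906, 0.0, -0.423], [0.003, -1.0, -0.006]]
wrist_force: [0.2, 0.2, -0.1]
gripper_width: 0.006
```

```bash
python3 - <<'E'
from h import *
o=get_obs();print(o['time_s'],o['ee_pos'],o['eef_rot'].round(3).tolist(),o['wrist_force'],o['qpos'].round(1))
np.savez('p1.npz',p=o['ee_pos'],R=o['eef_rot'])
cv2.imwrite("pics/wrist1.png",read_camera('wrist')[:,:,::-1])
E
```

```text
2.65 [0.54616302 0.06816709 0.20003209] [[-0.423, -0.007, 0.906], [-0.906, 0.0, -0.423], [0.003, -1.0, -0.006]] [ 0.16816873  0.21866733 -0.06860103] [-0.1 18.  94.   0.  68.4 25. ]
```

View pics/wrist1.png

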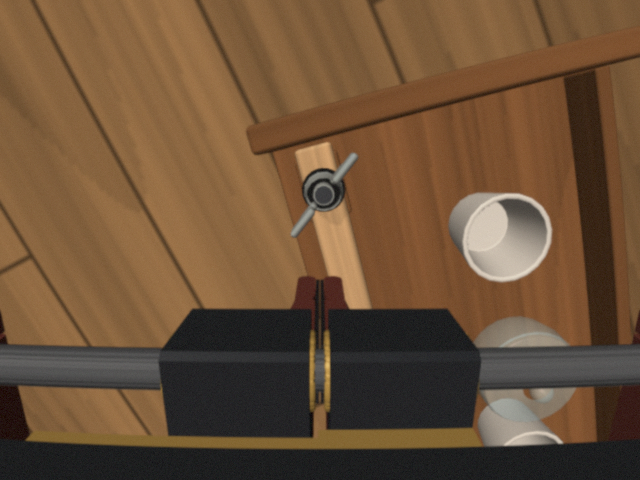

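The wrist picture shows the nut at about (324,190), with wing tips at (355,155) and (294,235). The end board lies beyond it, and the shut fingertips are at (320,285).

```bash
python3 - <<'E'
from h import *
f=np.load('p1.npz');pose=(f['p'],f['R'])
for z in (.102,.105):
  a=atz('wrist',(356,154.5),z,pose);b=atz('wrist',(293.5,235.5),z,pose);print(z,a,b,(a+b)/2,np.linalg.norm(a-b),np.degrees(np.arctan2(*(a-b)[1::-1])))
print(tri(ray('wrist',(356,154.5),pose),ray('side',(341.3,212.8)),ray('top',(252.2,228.6))))
print(tri(ray('wrist',(293.5,235.5),pose),ray('side',(317.8,220)),ray('top',(270.,258.3))))
c=atz('wrist',(324,190),.097,pose);print('hub',c)
for uv in ((255,154),(640,50),(268,153)): print(atz('wrist',uv,.115,pose))
# fingertip
print(proj('wrist',f['p'],pose))
im=cv2.imread('pics/wrist1.png');cv2.imwrite('pics/crop1.png',cv2.resize(im[130:310,240:400],None,fx=3.3,fy=3.3,interpolation=cv2.INTER_CUBIC))
E
```

```text
0.102 [0.59091578 0.11290516 0.102     ] [0.53238674 0.08235838 0.102     ] [0.56165126 0.09763177 0.102     ] 0.06602086662832185 27.560424219066753
0.105 [0.59073064 0.11309779 0.105     ] [0.53287914 0.08290462 0.105     ] [0.56180489 0.09800121 0.105     ] 0.06525659845791204 27.56042421906679
(array([0.59118435, 0.1122501 , 0.10416153]), [np.float64(0.8866129005019553), np.float64(0.6788257459268926), np.float64(0.963996346776777)])
(array([0.53230382, 0.08200629, 0.10446649]), [np.float64(0.9119477744351328), np.float64(0.8470795864680555), np.float64(1.5577538891549119)])
hub [0.56301593 0.10054001 0.097     ]
[0.53545727 0.13961671 0.115     ]
[0.76945424 0.10038614 0.115     ]
[0.54278883 0.13681119 0.115     ]
[[321.31618859 303.68102269]]
```

View pics/crop1.png

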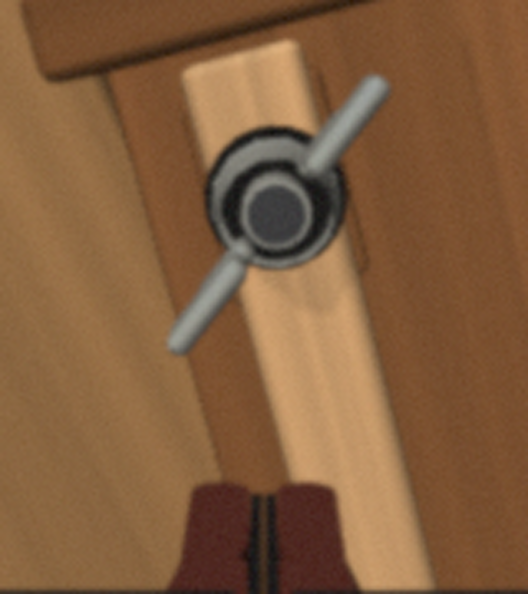

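Emit:
step_arm --targets '[{"dx": 0.13, "dy": 0, "dz": -0.4, "rx": 0, "ry": 0, "rz": 0, "hand": 0}, {"dx": 0, "dy": 0, "dz": -0.7, "rx": 0, "ry": 0, "rz": 0, "hand": 0}, {"dx": 0, "dy": 0, "dz": -0.7, "rx": 0, "ry": 0, "rz": 0, "hand": 0}, {"dx": 0, "dy": 0, "dz": -0.37, "rx": 0, "ry": 0, "rz": 0, "hand": 0}, {"dx": 0, "dy": 0, "dz": 0, "rx": 0, "ry": 0, "rz": 0, "hand": 0}]'

```text
time_s: 3.32
ee_pos: [0.5554, 0.0678, 0.0944]
eef_rot: [[-0.424, -0.001, 0.906], [-0.906, 0.0, -0.424], [0.0, -1.0, -0.001]]
wrist_force: [-0.0, 0.4, 0.1]
gripper_width: 0.004
```

```bash
cat > st.py <<'E'
from h import *
import sys
C=np.array([.562,.097])
def circ(th0,th1,n,r=30.,p=None,rot=1,r0=None):
    """units for arc from measured/commanded th0 (deg) to th1, n rows"""
    ths=np.radians(np.linspace(th0,th1,n+1)); rs=np.linspace(r if r0 is None else r0,r,n+1)/1e3
    P=np.c_[rs*np.cos(ths),rs*np.sin(ths)]
    D=np.diff(P,axis=0)/.05
    return D.round(3), (th1-th0)/n/6
def state():
    o=get_obs();v=o['ee_pos'][:2]-C;z=o['eef_rot'][:,2]
    print('t',o['time_s'],'p',o['ee_pos'].round(4),'r',np.hypot(*v).round(4)*1e3,'th',np.degrees(np.arctan2(v[1],v[0])).round(1),'yaw',np.degrees(np.arctan2(z[1],z[0])).round(1),'q6',o['qpos'][5].round(1),'F',o['wrist_force'].round(1),'T',o['torque'].round(2))
    return o
E
python3 - <<'E'
from st import *
state()
for d in circ(-108,-210,17)[0]: print(d.tolist())
E
```

```text
t 3.325 p [0.5554 0.0678 0.0944] r 29.9 th -102.7 yaw -25.1 q6 25.0 F [-0.   0.4  0.1] T [-0.09 -0.07  0.01]
[-0.059, 0.023]
[-0.056, 0.029]
[-0.053, 0.034]
[-0.049, 0.04]
[-0.044, 0.044]
[-0.04, 0.049]
[-0.034, 0.053]
[-0.029, 0.056]
[-0.023, 0.059]
[-0.016, 0.061]
[-0.01, 0.062]
[-0.003, 0.063]
[0.003, 0.063]
[0.01, 0.062]
[0.016, 0.061]
[0.023, 0.059]
[0.029, 0.056]
```

```bash
python3 - <<'E'
from st import *
for d in circ(-103,-211,18)[0]: print(d.round(2).tolist())
E
```

```text
[-0.06, 0.02]
[-0.06, 0.02]
[-0.06, 0.03]
[-0.05, 0.04]
[-0.05, 0.04]
[-0.04, 0.04]
[-0.04, 0.05]
[-0.03, 0.05]
[-0.03, 0.06]
[-0.02, 0.06]
[-0.02, 0.06]
[-0.01, 0.06]
[-0.0, 0.06]
[0.0, 0.06]
[0.01, 0.06]
[0.02, 0.06]
[0.02, 0.06]
[0.03, 0.06]
```

Emit:
step_arm --targets '[{"dx": -0.06, "dy": 0.02, "dz": -0.06, "rx": 0, "ry": 0, "rz": -1, "hand": 0}, {"dx": -0.06, "dy": 0.02, "dz": 0, "rx": 0, "ry": 0, "rz": -1, "hand": 0}, {"dx": -0.06, "dy": 0.03, "dz": 0, "rx": 0, "ry": 0, "rz": -1, "hand": 0}, {"dx": -0.05, "dy": 0.04, "dz": 0, "rx": 0, "ry": 0, "rz": -1, "hand": 0}, {"dx": -0.05, "dy": 0.04, "dz": 0, "rx": 0, "ry": 0, "rz": -1, "hand": 0}, {"dx": -0.04, "dy": 0.04, "dz": 0, "rx": 0, "ry": 0, "rz": -1, "hand": 0}, {"dx": -0.04, "dy": 0.05, "dz": 0, "rx": 0, "ry": 0, "rz": -1, "hand": 0}, {"dx": -0.03, "dy": 0.05, "dz": 0, "rx": 0, "ry": 0, "rz": -1, "hand": 0}]'

```text
time_s: 4.32
ee_pos: [0.5375, 0.0819, 0.0934]
eef_rot: [[-0.958, 0.004, 0.288], [-0.288, -0.001, -0.958], [-0.003, -1.0, 0.002]]
wrist_force: [0.2, -3.2, -1.5]
gripper_width: 0.006
```

```bash
python3 - <<'E'
from st import *
state()
a=read_camera('wrist');b=read_camera('side')[195:255,300:360]
im=np.hstack([cv2.resize(a[100:340,200:440],(400,400)),cv2.resize(b,(400,400),interpolation=cv2.INTER_CUBIC)])
cv2.imwrite('pics/c2.png',im[:,:,::-1])
E
```

```text
t 4.325 p [0.5375 0.0819 0.0934] r 28.8 th -148.3 yaw -73.3 q6 74.7 F [ 0.2 -3.2 -1.5] T [-0.45 -0.05 -0.01]
```

View pics/c2.png

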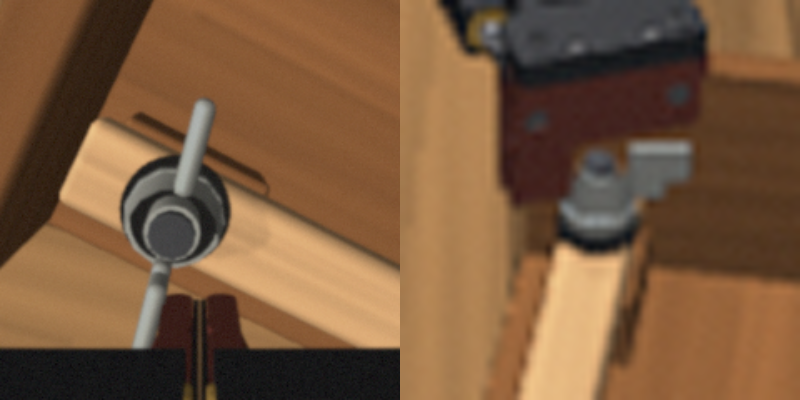

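The finger is on the outer wing and pushing it round at about 3 N, with the other wing pointing back. I'll carry on with the stroke.

Emit:
step_arm --targets '[{"dx": -0.03, "dy": 0.06, "dz": 0, "rx": 0, "ry": 0, "rz": -1, "hand": 0}, {"dx": -0.02, "dy": 0.06, "dz": 0, "rx": 0, "ry": 0, "rz": -1, "hand": 0}, {"dx": -0.02, "dy": 0.06, "dz": 0, "rx": 0, "ry": 0, "rz": -1, "hand": 0}, {"dx": -0.01, "dy": 0.06, "dz": 0, "rx": 0, "ry": 0, "rz": -1, "hand": 0}, {"dx": 0, "dy": 0.06, "dz": 0, "rx": 0, "ry": 0, "rz": -1, "hand": 0}, {"dx": 0, "dy": 0.06, "dz": 0, "rx": 0, "ry": 0, "rz": -1, "hand": 0}, {"dx": 0.01, "dy": 0.06, "dz": 0, "rx": 0, "ry": 0, "rz": -1, "hand": 0}, {"dx": 0.02, "dy": 0.06, "dz": 0, "rx": 0, "ry": 0, "rz": -1, "hand": 0}, {"dx": 0.02, "dy": 0.06, "dz": 0, "rx": 0, "ry": 0, "rz": -1, "hand": 0}, {"dx": 0.03, "dy": 0.06, "dz": 0, "rx": 0, "ry": 0, "rz": -1, "hand": 0}]'

```text
time_s: 5.68
ee_pos: [0.5363, 0.1122, 0.0924]
eef_rot: [[-0.73, 0.001, -0.684], [0.684, -0.0, -0.73], [-0.001, -1.0, -0.0]]
wrist_force: [-1.8, -2.8, 0.8]
gripper_width: 0.007
```

```bash
python3 - <<'E'
from st import *
state()
a=read_camera('wrist');b=read_camera('side')[195:255,300:360]
im=np.hstack([cv2.resize(a[100:340,200:440],(400,400)),cv2.resize(b,(400,400),interpolation=cv2.INTER_CUBIC)])
cv2.imwrite('pics/c3.png',im[:,:,::-1])
E
```

```text
t 5.675 p [0.5363 0.1122 0.0924] r 29.8 th 149.5 yaw -133.1 q6 137.8 F [-1.8 -2.8  0.8] T [-0.31  0.14 -0.06]
```

View pics/c3.png

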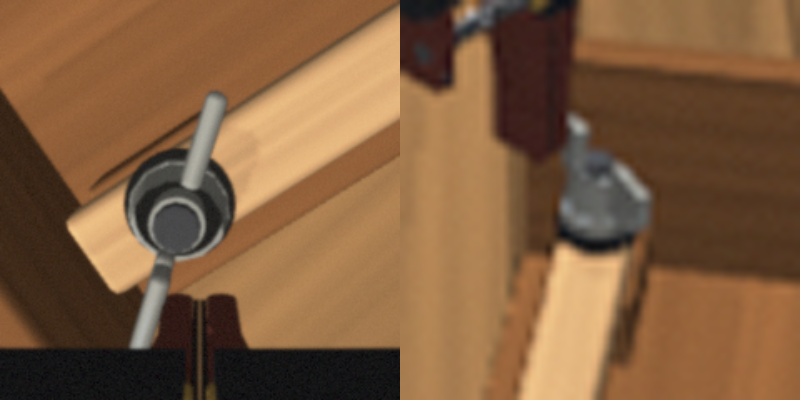

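```bash
cat >> st.py <<'E'
def wing(crop_uv,ztop,o,sc=.6,off=(200,100)):
    uv=(off[0]+crop_uv[0]*sc,off[1]+crop_uv[1]*sc)
    a=atz('wrist',uv,ztop,(o['ee_pos'],o['eef_rot']))[:2]-C
    return np.hypot(*a)*1e3,np.degrees(np.arctan2(a[1],a[0]))
E
python3 - <<'E'
from st import *
o=state()
print(wing((216,94),.1015,o))
v=(0,0)
# return path: lift then rotate back
E
```

```text
t 5.775 p [0.5364 0.1124 0.0923] r 29.9 th 149.0 yaw -133.0 q6 137.6 F [-0.  -2.3  0.4] T [-0.26  0.21 -0.02]
(np.float64(32.187384111089656), np.float64(-59.859863264601344))
```

Emit:
step_arm --targets '[{"dx": -0.03, "dy": -0.05, "dz": 0.1, "rx": 0, "ry": 0, "rz": 0, "hand": 0}, {"dx": 0, "dy": 0, "dz": 0.5, "rx": 0, "ry": 0, "rz": 0, "hand": 0}, {"dx": 0, "dy": 0, "dz": 0.3, "rx": 0, "ry": 0, "rz": 1, "hand": 0}, {"dx": 0.06, "dy": -0.02, "dz": 0, "rx": 0, "ry": 0, "rz": 1, "hand": 0}, {"dx": 0.06, "dy": -0.02, "dz": 0, "rx": 0, "ry": 0, "rz": 1, "hand": 0}, {"dx": 0.06, "dy": -0.02, "dz": 0, "rx": 0, "ry": 0, "rz": 1, "hand": 0}, {"dx": 0.06, "dy": -0.02, "dz": 0, "rx": 0, "ry": 0, "rz": 1, "hand": 0}, {"dx": 0.06, "dy": -0.02, "dz": 0, "rx": 0, "ry": 0, "rz": 1, "hand": 0}, {"dx": 0.06, "dy": -0.02, "dz": 0, "rx": 0, "ry": 0, "rz": 1, "hand": 0}, {"dx": 0.06, "dy": -0.02, "dz": 0, "rx": 0, "ry": 0, "rz": 1, "hand": 0}, {"dx": 0.06, "dy": -0.02, "dz": 0, "rx": 0, "ry": 0, "rz": 1, "hand": 0}, {"dx": 0.06, "dy": -0.02, "dz": 0, "rx": 0, "ry": 0, "rz": 1, "hand": 0}, {"dx": 0.06, "dy": -0.02, "dz": 0, "rx": 0, "ry": 0, "rz": 1, "hand": 0}, {"dx": 0.06, "dy": -0.02, "dz": 0, "rx": 0, "ry": 0, "rz": 1, "hand": 0}, {"dx": 0.06, "dy": -0.02, "dz": 0, "rx": 0, "ry": 0, "rz": 1, "hand": 0}, {"dx": 0.06, "dy": -0.02, "dz": 0, "rx": 0, "ry": 0, "rz": 1, "hand": 0}, {"dx": 0.06, "dy": -0.02, "dz": 0, "rx": 0, "ry": 0, "rz": 1, "hand": 0}, {"dx": 0.06, "dy": -0.02, "dz": 0, "rx": 0, "ry": 0, "rz": 1, "hand": 0}, {"dx": 0.06, "dy": -0.02, "dz": 0, "rx": 0, "ry": 0, "rz": 1, "hand": 0}, {"dx": 0.06, "dy": -0.02, "dz": 0, "rx": 0, "ry": 0, "rz": 1, "hand": 0}]'

```text
time_s: 8.28
ee_pos: [0.5858, 0.093, 0.137]
eef_rot: [[-0.418, 0.001, 0.908], [-0.908, 0.001, -0.418], [-0.001, -1.0, 0.001]]
wrist_force: [-0.4, -0.5, -0.2]
gripper_width: 0.001
```

Emit:
step_arm --targets '[{"dx": 0.06, "dy": -0.04, "dz": 0, "rx": 0, "ry": 0, "rz": 1, "hand": 0}, {"dx": 0.06, "dy": -0.04, "dz": 0, "rx": 0, "ry": 0, "rz": 1, "hand": 0}, {"dx": 0, "dy": 0, "dz": 0, "rx": 0, "ry": 0, "rz": 1, "hand": 0}, {"dx": 0, "dy": 0, "dz": 0, "rx": 0, "ry": 0, "rz": 1, "hand": 0}, {"dx": 0, "dy": 0, "dz": 0, "rx": 0, "ry": 0, "rz": 1, "hand": 0}, {"dx": 0, "dy": 0, "dz": 0, "rx": 0, "ry": 0, "rz": 1, "hand": 0}, {"dx": 0, "dy": 0, "dz": 0, "rx": 0, "ry": 0, "rz": 1, "hand": 0}, {"dx": 0, "dy": 0, "dz": 0, "rx": 0, "ry": 0, "rz": 1, "hand": 0}, {"dx": 0, "dy": 0, "dz": 0, "rx": 0, "ry": 0, "rz": 1, "hand": 0}, {"dx": 0, "dy": 0, "dz": 0, "rx": 0, "ry": 0, "rz": 1, "hand": 0}, {"dx": 0, "dy": 0, "dz": 0, "rx": 0, "ry": 0, "rz": 1, "hand": 0}, {"dx": 0, "dy": 0, "dz": 0, "rx": 0, "ry": 0, "rz": 1, "hand": 0}, {"dx": 0, "dy": 0, "dz": 0, "rx": 0, "ry": 0, "rz": 1, "hand": 0}, {"dx": 0, "dy": 0, "dz": 0, "rx": 0, "ry": 0, "rz": 1, "hand": 0}, {"dx": 0, "dy": 0, "dz": 0, "rx": 0, "ry": 0, "rz": 1, "hand": 0}, {"dx": 0, "dy": 0, "dz": 0, "rx": 0, "ry": 0, "rz": 1, "hand": 0}]'

```text
time_s: 10.28
ee_pos: [0.5917, 0.0891, 0.137]
eef_rot: [[0.947, 0.001, 0.321], [-0.321, 0.0, 0.947], [0.001, -1.0, 0.001]]
wrist_force: [0.2, -0.7, -0.3]
gripper_width: 0.002
```

```bash
cat >> st.py <<'E'
def shot(name):
    a=read_camera('wrist');b=read_camera('side')[195:255,300:360]
    im=np.hstack([cv2.resize(a[100:340,200:440],(400,400)),cv2.resize(b,(400,400),interpolation=cv2.INTER_CUBIC)])
    cv2.imwrite(f'pics/{name}.png',im[:,:,::-1])
E
python3 - <<'E'
from st import *
state();shot('c4')
E
```

```text
t 10.275 p [0.5917 0.0891 0.137 ] r 30.700000000000003 th -15.0 yaw 71.3 q6 -69.3 F [ 0.2 -0.7 -0.3] T [-0.   -0.13  0.02]
```

View pics/c4.png

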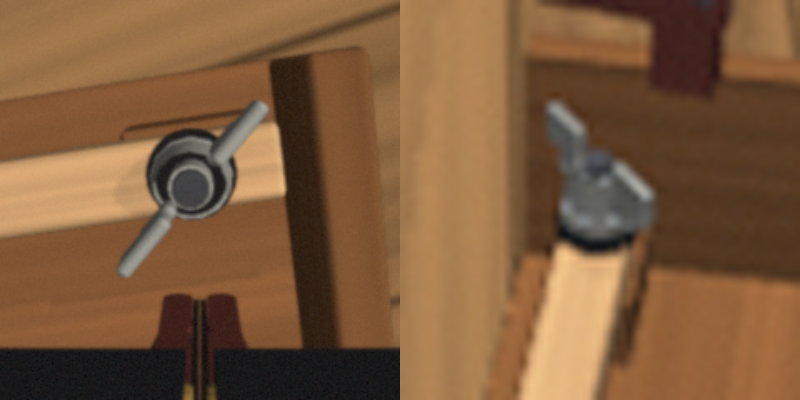

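```bash
python3 - <<'E'
from st import *
o=state();print(wing((265,103),.102,o),wing((123,272),.102,o))
for i,d in enumerate(circ(-15,-213,33)[0]): print(i,d.round(3).tolist())
E
```

```text
t 10.375 p [0.5916 0.089  0.137 ] r 30.700000000000003 th -15.1 yaw 71.1 q6 -69.2 F [-0.7  0.7  0.9] T [ 0.02 -0.1  -0.  ]
(np.float64(35.15544170794571), np.float64(122.01920110487497)) (np.float64(30.742354803414095), np.float64(-59.347249504958576))
0 [-0.019, -0.06]
1 [-0.026, -0.057]
2 [-0.031, -0.054]
3 [-0.037, -0.051]
4 [-0.042, -0.047]
5 [-0.047, -0.042]
6 [-0.051, -0.037]
7 [-0.054, -0.031]
8 [-0.057, -0.026]
9 [-0.06, -0.019]
10 [-0.061, -0.013]
11 [-0.062, -0.007]
12 [-0.063, 0.0]
13 [-0.062, 0.007]
14 [-0.061, 0.013]
15 [-0.06, 0.019]
16 [-0.057, 0.026]
17 [-0.054, 0.031]
18 [-0.051, 0.037]
19 [-0.047, 0.042]
20 [-0.042, 0.047]
21 [-0.037, 0.051]
22 [-0.031, 0.054]
23 [-0.026, 0.057]
24 [-0.019, 0.06]
25 [-0.013, 0.061]
26 [-0.007, 0.062]
27 [0.0, 0.063]
28 [0.007, 0.062]
29 [0.013, 0.061]
30 [0.019, 0.06]
31 [0.026, 0.057]
32 [0.031, 0.054]
```

Emit:
step_arm --targets '[{"dx": 0, "dy": 0, "dz": -0.5, "rx": 0, "ry": 0, "rz": 0, "hand": 0}, {"dx": 0, "dy": 0.01, "dz": -0.44, "rx": 0, "ry": 0, "rz": 0, "hand": 0}, {"dx": -0.02, "dy": -0.06, "dz": 0, "rx": 0, "ry": 0, "rz": -1, "hand": 0}, {"dx": -0.026, "dy": -0.057, "dz": 0, "rx": 0, "ry": 0, "rz": -1, "hand": 0}, {"dx": -0.03, "dy": -0.054, "dz": 0, "rx": 0, "ry": 0, "rz": -1, "hand": 0}, {"dx": -0.037, "dy": -0.05, "dz": 0, "rx": 0, "ry": 0, "rz": -1, "hand": 0}, {"dx": -0.042, "dy": -0.047, "dz": 0, "rx": 0, "ry": 0, "rz": -1, "hand": 0}, {"dx": -0.047, "dy": -0.042, "dz": 0, "rx": 0, "ry": 0, "rz": -1, "hand": 0}, {"dx": -0.05, "dy": -0.037, "dz": 0, "rx": 0, "ry": 0, "rz": -1, "hand": 0}, {"dx": -0.054, "dy": -0.03, "dz": 0, "rx": 0, "ry": 0, "rz": -1, "hand": 0}, {"dx": -0.057, "dy": -0.026, "dz": 0, "rx": 0, "ry": 0, "rz": -1, "hand": 0}, {"dx": -0.06, "dy": -0.02, "dz": 0, "rx": 0, "ry": 0, "rz": -1, "hand": 0}, {"dx": -0.06, "dy": -0.013, "dz": 0, "rx": 0, "ry": 0, "rz": -1, "hand": 0}, {"dx": -0.062, "dy": -0.007, "dz": 0, "rx": 0, "ry": 0, "rz": -1, "hand": 0}, {"dx": -0.063, "dy": 0, "dz": 0, "rx": 0, "ry": 0, "rz": -1, "hand": 0}]'

```text
time_s: 12.25
ee_pos: [0.562, 0.0667, 0.0899]
eef_rot: [[-0.127, 0.003, 0.992], [-0.992, -0.001, -0.127], [0.0, -1.0, 0.003]]
wrist_force: [1.7, -3.3, -1.4]
gripper_width: 0.005
```

```bash
sed -i 's/^C=.*/C=np.array([.5613,.098])/' st.py; python3 - <<'E'
from st import *
state();shot('c5')
E
```

```text
t 12.25 p [0.562  0.0667 0.0899] r 31.3 th -88.6 yaw -7.3 q6 7.1 F [ 1.7 -3.3 -1.4] T [-0.47 -0.32  0.02]
```

View pics/c5.png

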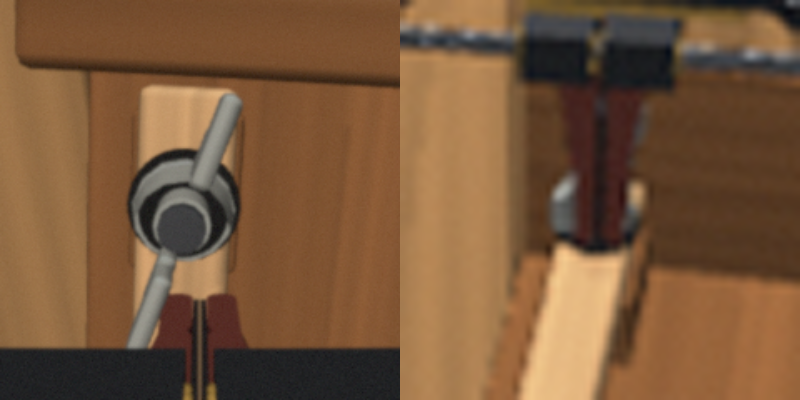

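Emit:
step_arm --targets '[{"dx": -0.062, "dy": 0.02, "dz": 0, "rx": 0, "ry": 0, "rz": -1, "hand": 0}, {"dx": -0.061, "dy": 0.02, "dz": 0, "rx": 0, "ry": 0, "rz": -1, "hand": 0}, {"dx": -0.06, "dy": 0.02, "dz": 0, "rx": 0, "ry": 0, "rz": -1, "hand": 0}, {"dx": -0.057, "dy": 0.026, "dz": 0, "rx": 0, "ry": 0, "rz": -1, "hand": 0}, {"dx": -0.054, "dy": 0.03, "dz": 0, "rx": 0, "ry": 0, "rz": -1, "hand": 0}, {"dx": -0.05, "dy": 0.037, "dz": 0, "rx": 0, "ry": 0, "rz": -1, "hand": 0}, {"dx": -0.047, "dy": 0.042, "dz": 0, "rx": 0, "ry": 0, "rz": -1, "hand": 0}, {"dx": -0.042, "dy": 0.047, "dz": 0, "rx": 0, "ry": 0, "rz": -1, "hand": 0}, {"dx": -0.037, "dy": 0.05, "dz": 0, "rx": 0, "ry": 0, "rz": -1, "hand": 0}, {"dx": -0.03, "dy": 0.054, "dz": 0, "rx": 0, "ry": 0, "rz": -1, "hand": 0}, {"dx": -0.026, "dy": 0.057, "dz": 0, "rx": 0, "ry": 0, "rz": -1, "hand": 0}, {"dx": -0.02, "dy": 0.06, "dz": 0, "rx": 0, "ry": 0, "rz": -1, "hand": 0}, {"dx": -0.013, "dy": 0.06, "dz": 0, "rx": 0, "ry": 0, "rz": -1, "hand": 0}, {"dx": -0.007, "dy": 0.062, "dz": 0, "rx": 0, "ry": 0, "rz": -1, "hand": 0}, {"dx": 0, "dy": 0.063, "dz": 0, "rx": 0, "ry": 0, "rz": -1, "hand": 0}, {"dx": 0.007, "dy": 0.062, "dz": 0, "rx": 0, "ry": 0, "rz": -1, "hand": 0}, {"dx": 0.013, "dy": 0.06, "dz": 0, "rx": 0, "ry": 0, "rz": -1, "hand": 0}, {"dx": 0.02, "dy": 0.06, "dz": 0, "rx": 0, "ry": 0, "rz": -1, "hand": 0}, {"dx": 0.026, "dy": 0.057, "dz": 0, "rx": 0, "ry": 0, "rz": -1, "hand": 0}]'

```text
time_s: 14.72
ee_pos: [0.5352, 0.1115, 0.0892]
eef_rot: [[-0.856, -0.001, -0.517], [0.517, -0.0, -0.856], [0.001, -1.0, 0.001]]
wrist_force: [-1.0, -1.6, -0.4]
gripper_width: 0.006
```

```bash
python3 - <<'E'
from st import *
state();shot('c6')
E
```

```text
t 14.725 p [0.5352 0.1115 0.0892] r 29.4 th 152.6 yaw -121.1 q6 125.7 F [-1.  -1.6 -0.4] T [-0.34  0.18 -0.06]
```

View pics/c6.png

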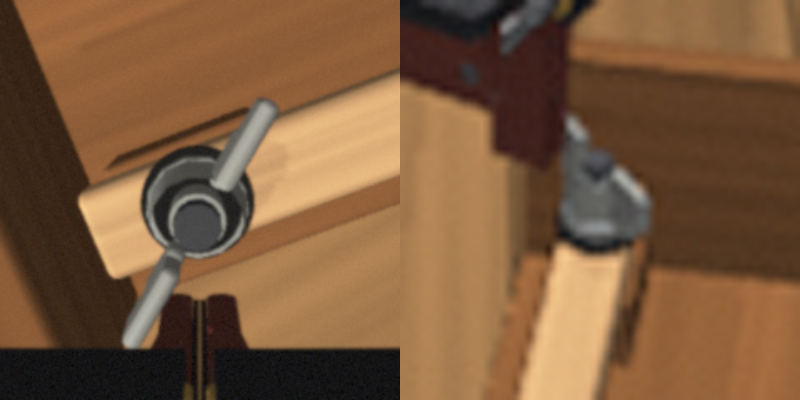

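Emit:
step_arm --targets '[{"dx": -0.03, "dy": -0.05, "dz": 0.1, "rx": 0, "ry": 0, "rz": 0, "hand": 0}, {"dx": 0, "dy": 0, "dz": 0.5, "rx": 0, "ry": 0, "rz": 0, "hand": 0}, {"dx": 0, "dy": 0, "dz": 0.3, "rx": 0, "ry": 0, "rz": 1, "hand": 0}, {"dx": 0.06, "dy": -0.02, "dz": 0, "rx": 0, "ry": 0, "rz": 1, "hand": 0}, {"dx": 0.06, "dy": -0.02, "dz": 0, "rx": 0, "ry": 0, "rz": 1, "hand": 0}, {"dx": 0.06, "dy": -0.02, "dz": 0, "rx": 0, "ry": 0, "rz": 1, "hand": 0}, {"dx": 0.06, "dy": -0.02, "dz": 0, "rx": 0, "ry": 0, "rz": 1, "hand": 0}, {"dx": 0.06, "dy": -0.02, "dz": 0, "rx": 0, "ry": 0, "rz": 1, "hand": 0}, {"dx": 0.06, "dy": -0.02, "dz": 0, "rx": 0, "ry": 0, "rz": 1, "hand": 0}, {"dx": 0.06, "dy": -0.02, "dz": 0, "rx": 0, "ry": 0, "rz": 1, "hand": 0}, {"dx": 0.06, "dy": -0.02, "dz": 0, "rx": 0, "ry": 0, "rz": 1, "hand": 0}, {"dx": 0.06, "dy": -0.02, "dz": 0, "rx": 0, "ry": 0, "rz": 1, "hand": 0}, {"dx": 0.06, "dy": -0.02, "dz": 0, "rx": 0, "ry": 0, "rz": 1, "hand": 0}, {"dx": 0.06, "dy": -0.02, "dz": 0, "rx": 0, "ry": 0, "rz": 1, "hand": 0}, {"dx": 0.06, "dy": -0.02, "dz": 0, "rx": 0, "ry": 0, "rz": 1, "hand": 0}, {"dx": 0.06, "dy": -0.02, "dz": 0, "rx": 0, "ry": 0, "rz": 1, "hand": 0}, {"dx": 0.06, "dy": -0.02, "dz": 0, "rx": 0, "ry": 0, "rz": 1, "hand": 0}, {"dx": 0.06, "dy": -0.02, "dz": 0, "rx": 0, "ry": 0, "rz": 1, "hand": 0}, {"dx": 0.06, "dy": -0.02, "dz": 0, "rx": 0, "ry": 0, "rz": 1, "hand": 0}, {"dx": 0.06, "dy": -0.02, "dz": 0, "rx": 0, "ry": 0, "rz": 1, "hand": 0}]'

```text
time_s: 17.32
ee_pos: [0.5856, 0.0923, 0.1347]
eef_rot: [[-0.22, 0.001, 0.975], [-0.975, 0.001, -0.22], [-0.001, -1.0, 0.001]]
wrist_force: [-0.2, -0.5, 0.5]
gripper_width: 0.006
```

Emit:
step_arm --targets '[{"dx": 0.06, "dy": -0.02, "dz": 0, "rx": 0, "ry": 0, "rz": 1, "hand": 0}, {"dx": 0.06, "dy": -0.02, "dz": 0, "rx": 0, "ry": 0, "rz": 1, "hand": 0}, {"dx": 0, "dy": 0, "dz": 0, "rx": 0, "ry": 0, "rz": 1, "hand": 0}, {"dx": 0, "dy": 0, "dz": 0, "rx": 0, "ry": 0, "rz": 1, "hand": 0}, {"dx": 0, "dy": 0, "dz": 0, "rx": 0, "ry": 0, "rz": 1, "hand": 0}, {"dx": 0, "dy": 0, "dz": 0, "rx": 0, "ry": 0, "rz": 1, "hand": 0}, {"dx": 0, "dy": 0, "dz": 0, "rx": 0, "ry": 0, "rz": 1, "hand": 0}, {"dx": 0, "dy": 0, "dz": 0, "rx": 0, "ry": 0, "rz": 1, "hand": 0}, {"dx": 0, "dy": 0, "dz": 0, "rx": 0, "ry": 0, "rz": 1, "hand": 0}, {"dx": 0, "dy": 0, "dz": 0, "rx": 0, "ry": 0, "rz": 1, "hand": 0}, {"dx": 0, "dy": 0, "dz": 0, "rx": 0, "ry": 0, "rz": 1, "hand": 0}, {"dx": 0, "dy": 0, "dz": 0, "rx": 0, "ry": 0, "rz": 1, "hand": 0}, {"dx": 0, "dy": 0, "dz": 0, "rx": 0, "ry": 0, "rz": 1, "hand": 0}, {"dx": 0, "dy": 0, "dz": 0, "rx": 0, "ry": 0, "rz": 1, "hand": 0}]'

```text
time_s: 19.08
ee_pos: [0.5915, 0.0903, 0.1347]
eef_rot: [[0.947, 0.001, 0.321], [-0.321, 0.0, 0.947], [0.001, -1.0, 0.001]]
wrist_force: [-1.1, -0.3, 0.3]
gripper_width: 0.007
```

```bash
python3 - <<'E'
from st import *
state();shot('c7')
E
```

```text
t 19.075 p [0.5915 0.0903 0.1347] r 31.2 th -14.4 yaw 71.3 q6 -69.2 F [-1.1 -0.3  0.3] T [ 0.   -0.08 -0.  ]
```

View pics/c7.png

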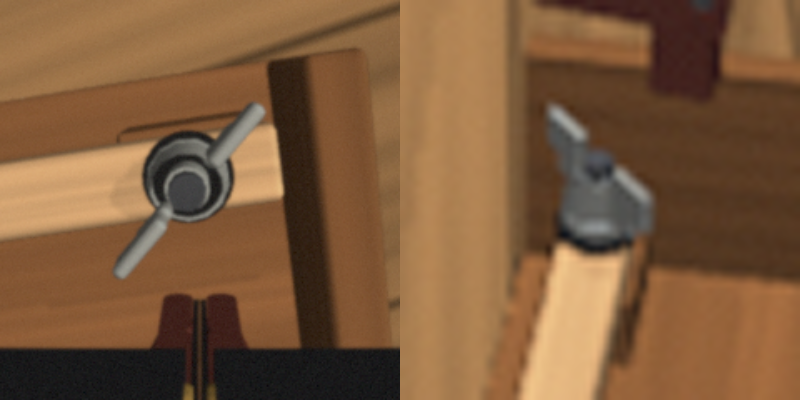

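Emit:
step_arm --targets '[{"dx": 0, "dy": 0, "dz": -0.5, "rx": 0, "ry": 0, "rz": 0, "hand": 0}, {"dx": 0, "dy": 0.01, "dz": -0.42, "rx": 0, "ry": 0, "rz": 0, "hand": 0}, {"dx": -0.02, "dy": -0.06, "dz": 0, "rx": 0, "ry": 0, "rz": -1, "hand": 0}, {"dx": -0.026, "dy": -0.057, "dz": 0, "rx": 0, "ry": 0, "rz": -1, "hand": 0}, {"dx": -0.03, "dy": -0.054, "dz": 0, "rx": 0, "ry": 0, "rz": -1, "hand": 0}, {"dx": -0.037, "dy": -0.05, "dz": 0, "rx": 0, "ry": 0, "rz": -1, "hand": 0}, {"dx": -0.042, "dy": -0.047, "dz": 0, "rx": 0, "ry": 0, "rz": -1, "hand": 0}]'

```text
time_s: 20.05
ee_pos: [0.5847, 0.0775, 0.0886]
eef_rot: [[0.652, 0.002, 0.759], [-0.759, 0.001, 0.652], [0.001, -1.0, 0.002]]
wrist_force: [3.2, 0.5, -1.5]
gripper_width: 0.002
```

```bash
python3 - <<'E'
from st import *
state()
E
```

```text
t 20.05 p [0.5847 0.0775 0.0886] r 31.099999999999998 th -41.2 yaw 40.7 q6 -39.9 F [ 3.2  0.5 -1.5] T [ 0.1  -0.55  0.01]
```

Emit:
step_arm --targets '[{"dx": -0.047, "dy": -0.042, "dz": 0, "rx": 0, "ry": 0, "rz": -1, "hand": 0}, {"dx": -0.05, "dy": -0.037, "dz": 0, "rx": 0, "ry": 0, "rz": -1, "hand": 0}, {"dx": -0.054, "dy": -0.03, "dz": 0, "rx": 0, "ry": 0, "rz": -1, "hand": 0}, {"dx": -0.057, "dy": -0.02, "dz": 0, "rx": 0, "ry": 0, "rz": -1, "hand": 0}, {"dx": -0.06, "dy": -0.015, "dz": 0, "rx": 0, "ry": 0, "rz": -1, "hand": 0}, {"dx": -0.061, "dy": -0.01, "dz": 0, "rx": 0, "ry": 0, "rz": -1, "hand": 0}]'

```text
time_s: 20.8
ee_pos: [0.5687, 0.0689, 0.0888]
eef_rot: [[0.081, 0.003, 0.997], [-0.997, -0.001, 0.081], [0.001, -1.0, 0.003]]
wrist_force: [1.9, -3.6, -0.9]
gripper_width: 0.004
```

```bash
cat >> st.py <<'E'
def ft(o):
    v=o['ee_pos'][:2]-C;u=v/np.hypot(*v);f=o['wrist_force'];print('Ft %.1f Fr %.1f'%(-f[0]*u[1]+f[1]*u[0], f[:2]@u))
E
python3 - <<'E'
from st import *
ft(state())
E
```

```text
t 20.8 p [0.5687 0.0689 0.0888] r 30.0 th -75.8 yaw 4.7 q6 -4.6 F [ 1.9 -3.6 -0.9] T [-0.49 -0.5  -0.  ]
Ft 1.0 Fr 3.9
```

Emit:
step_arm --targets '[{"dx": -0.062, "dy": -0.02, "dz": 0, "rx": 0, "ry": 0, "rz": -1, "hand": 0}, {"dx": -0.063, "dy": -0.005, "dz": 0, "rx": 0, "ry": 0, "rz": -1, "hand": 0}, {"dx": -0.063, "dy": 0.0, "dz": 0, "rx": 0, "ry": 0, "rz": -1, "hand": 0}, {"dx": -0.062, "dy": 0.01, "dz": 0, "rx": 0, "ry": 0, "rz": -1, "hand": 0}, {"dx": -0.061, "dy": 0.013, "dz": 0, "rx": 0, "ry": 0, "rz": -1, "hand": 0}, {"dx": -0.06, "dy": 0.02, "dz": 0, "rx": 0, "ry": 0, "rz": -1, "hand": 0}]'

```text
time_s: 21.55
ee_pos: [0.5499, 0.0702, 0.0887]
eef_rot: [[-0.52, 0.003, 0.854], [-0.854, -0.0, -0.52], [-0.001, -1.0, 0.002]]
wrist_force: [2.6, -0.3, -1.2]
gripper_width: 0.005
```

```bash
python3 - <<'E'
from st import *
ft(state())
E
```

```text
t 21.55 p [0.5499 0.0702 0.0887] r 30.0 th -112.3 yaw -31.3 q6 31.5 F [ 2.6 -0.3 -1.2] T [-0.26 -0.45 -0.04]
Ft 2.5 Fr -0.7
```

Emit:
step_arm --targets '[{"dx": -0.057, "dy": 0.026, "dz": 0, "rx": 0, "ry": 0, "rz": -1, "hand": 0}, {"dx": -0.054, "dy": 0.03, "dz": 0, "rx": 0, "ry": 0, "rz": -1, "hand": 0}, {"dx": -0.05, "dy": 0.037, "dz": 0, "rx": 0, "ry": 0, "rz": -1, "hand": 0}, {"dx": -0.047, "dy": 0.042, "dz": 0, "rx": 0, "ry": 0, "rz": -1, "hand": 0}, {"dx": -0.042, "dy": 0.047, "dz": 0, "rx": 0, "ry": 0, "rz": -1, "hand": 0}]'

```text
time_s: 22.18
ee_pos: [0.5373, 0.0792, 0.0887]
eef_rot: [[-0.877, 0.003, 0.48], [-0.48, -0.0, -0.877], [-0.002, -1.0, 0.002]]
wrist_force: [2.3, -2.2, 0.1]
gripper_width: 0.009
```

```bash
python3 - <<'E'
from st import *
ft(state())
E
```

```text
t 22.175 p [0.5373 0.0792 0.0887] r 30.5 th -142.0 yaw -61.3 q6 62.5 F [ 2.3 -2.2  0.1] T [-0.32 -0.33 -0.08]
Ft 3.1 Fr -0.5
```

Emit:
step_arm --targets '[{"dx": -0.037, "dy": 0.05, "dz": 0, "rx": 0, "ry": 0, "rz": -1, "hand": 0}, {"dx": -0.031, "dy": 0.054, "dz": 0, "rx": 0, "ry": 0, "rz": -1, "hand": 0}, {"dx": -0.02, "dy": 0.057, "dz": 0, "rx": 0, "ry": 0, "rz": -1, "hand": 0}, {"dx": -0.015, "dy": 0.06, "dz": 0, "rx": 0, "ry": 0, "rz": -1, "hand": 0}]'

```text
time_s: 22.68
ee_pos: [0.5317, 0.09, 0.0886]
eef_rot: [[-0.997, 0.002, 0.082], [-0.082, -0.001, -0.997], [-0.001, -1.0, 0.001]]
wrist_force: [0.6, -5.0, -0.3]
gripper_width: 0.008
```

```bash
python3 - <<'E'
from st import *
ft(state());shot('c8')
E
```

```text
t 22.675 p [0.5317 0.09   0.0886] r 30.700000000000003 th -164.9 yaw -85.3 q6 87.7 F [ 0.6 -5.  -0.3] T [-0.81 -0.15 -0.04]
Ft 5.0 Fr 0.8
```

View pics/c8.png

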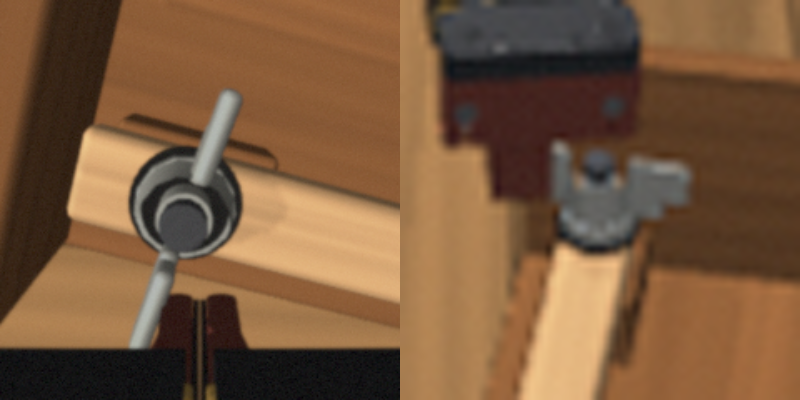

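Emit:
step_arm --targets '[{"dx": -0.013, "dy": 0.06, "dz": 0, "rx": 0, "ry": 0, "rz": -1, "hand": 0}, {"dx": -0.007, "dy": 0.062, "dz": 0, "rx": 0, "ry": 0, "rz": -1, "hand": 0}]'

```text
time_s: 23.02
ee_pos: [0.5304, 0.0952, 0.0885]
eef_rot: [[-0.992, 0.001, -0.124], [0.124, -0.002, -0.992], [-0.001, -1.0, 0.002]]
wrist_force: [0.9, -9.9, 0.4]
gripper_width: 0.006
```

```bash
python3 - <<'E'
from st import *
ft(state())
E
```

```text
t 23.025 p [0.5304 0.0952 0.0885] r 31.0 th -174.8 yaw -97.1 q6 100.2 F [ 0.9 -9.9  0.4] T [-1.69 -0.05 -0.12]
Ft 9.9 Fr -0.0
```

The force has climbed from about 3 N to 5 N to 10 N over a few degrees, which is the soft stop. I'll ease off slowly, then lift straight up.

Emit:
step_arm --targets '[{"dx": 0, "dy": 0, "dz": 0, "rx": 0, "ry": 0, "rz": 0, "hand": 0}, {"dx": 0, "dy": -0.05, "dz": 0, "rx": 0, "ry": 0, "rz": 0, "hand": 0}, {"dx": 0, "dy": -0.05, "dz": 0, "rx": 0, "ry": 0, "rz": 0, "hand": 0}]'

```text
time_s: 23.4
ee_pos: [0.5299, 0.0913, 0.0884]
eef_rot: [[-0.993, 0.0, -0.122], [0.122, -0.0, -0.993], [-0.0, -1.0, 0.0]]
wrist_force: [-1.3, -1.9, 0.8]
gripper_width: 0.005
```

```bash
python3 - <<'E'
from st import *
ft(state())
E
```

```text
t 23.4 p [0.5299 0.0913 0.0884] r 32.099999999999994 th -167.9 yaw -97.0 q6 99.4 F [-1.3 -1.9  0.8] T [-0.27  0.08 -0.05]
Ft 1.6 Fr 1.7
```

Emit:
step_arm --targets '[{"dx": -0.02, "dy": -0.06, "dz": 0, "rx": 0, "ry": 0, "rz": 0, "hand": 0}, {"dx": -0.02, "dy": -0.06, "dz": 0, "rx": 0, "ry": 0, "rz": 0, "hand": 0}, {"dx": -0.02, "dy": -0.06, "dz": 0, "rx": 0, "ry": 0, "rz": 0, "hand": 0}]'

```text
time_s: 23.78
ee_pos: [0.5267, 0.0828, 0.0881]
eef_rot: [[-0.992, -0.0, -0.123], [0.123, 0.0, -0.992], [0.0, -1.0, -0.0]]
wrist_force: [0.2, -0.0, -0.2]
gripper_width: 0.006
```

```bash
python3 - <<'E'
from st import *
o=state();ft(o);shot('c9')
E
```

```text
t 23.775 p [0.5267 0.0828 0.0881] r 37.699999999999996 th -156.3 yaw -97.1 q6 98.5 F [ 0.2 -0.  -0.2] T [ 0.06 -0.   -0.01]
Ft 0.1 Fr -0.2
```

View pics/c9.png

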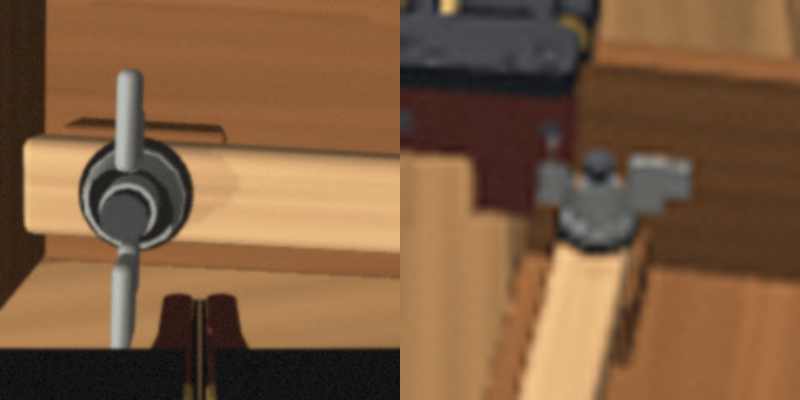

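```bash
python3 - <<'E'
from st import *
o=state()
print(wing((129,73),.099,o), wing((120,345),.099,o))
E
```

```text
t 23.875 p [0.5266 0.0827 0.0881] r 37.900000000000006 th -156.1 yaw -97.1 q6 98.5 F [-0.1  0.5  0.7] T [ 0.07 -0.02 -0.06]
(np.float64(32.849439804386236), np.float64(-12.390900148903729)) (np.float64(30.948986089284695), np.float64(171.69965178695557))
```

Emit:
step_arm --targets '[{"dx": -0.1, "dy": -0.1, "dz": 0.5, "rx": 0, "ry": 0, "rz": 0, "hand": 0}, {"dx": -0.3, "dy": -0.3, "dz": 0.9, "rx": 0, "ry": 0, "rz": 0, "hand": 0}, {"dx": -0.5, "dy": -0.5, "dz": 0.6, "rx": 0, "ry": 0, "rz": 0, "hand": 0}, {"dx": -0.3, "dy": -0.4, "dz": 0.6, "rx": 0, "ry": 0, "rz": 0, "hand": 0}, {"dx": 0, "dy": 0, "dz": 0, "rx": 0, "ry": 0, "rz": 0, "hand": 0}, {"dx": 0, "dy": 0, "dz": 0, "rx": 0, "ry": 0, "rz": 0, "hand": 0}]'

```text
time_s: 24.62
ee_pos: [0.467, 0.0181, 0.2177]
eef_rot: [[-0.992, 0.0, -0.123], [0.123, 0.001, -0.992], [-0.0, -1.0, -0.001]]
wrist_force: [-0.4, -0.3, 0.2]
gripper_width: 0.003
```

```bash
python3 - <<'E'
from st import *
o=state();np.savez('p2.npz',p=o['ee_pos'],R=o['eef_rot'])
w=read_camera('wrist');s=read_camera('side');t=read_camera('top')
for n,i in (('wrist9',w),('side9',s),('top9',t)): cv2.imwrite(f'pics/{n}.png',i[:,:,::-1])
a=cv2.resize(s[195:255,300:360],(400,400),interpolation=cv2.INTER_CUBIC);b=cv2.resize(t[215:275,225:285],(400,400),interpolation=cv2.INTER_CUBIC)
cv2.imwrite('pics/c10.png',np.hstack([a,b])[:,:,::-1])
E
```

```text
t 24.625 p [0.467  0.0181 0.2177] r 123.60000000000001 th -139.7 yaw -97.1 q6 90.8 F [-0.4 -0.3  0.2] T [ 0.04 -0.03  0.01]
```

View pics/c10.png

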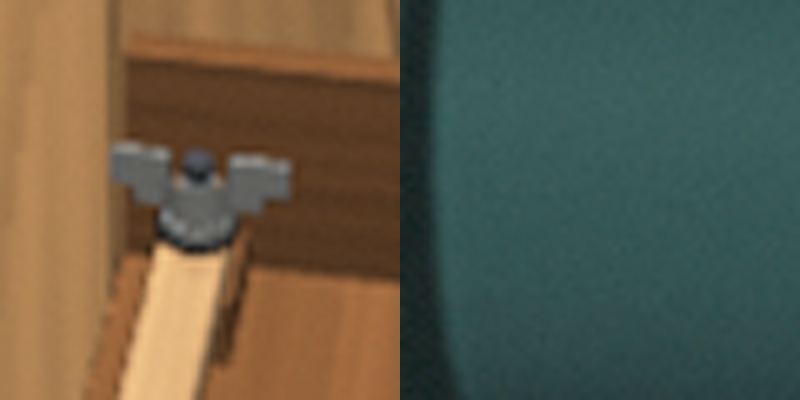

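View pics/side9.png

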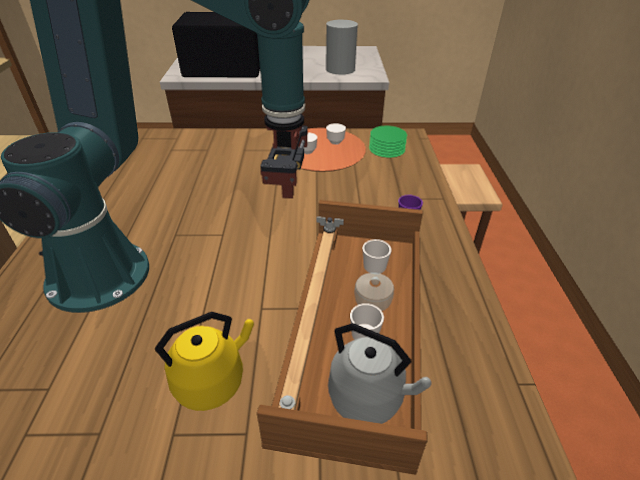

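```bash
python3 - <<'E'
from st import *
for a in (-8,-10,-12):
  u=np.array([np.cos(np.radians(a)),np.sin(np.radians(a))])*.034
  for z in (.097,.099,.101): print(a,z,proj('side',[[*(C-u),z],[*(C+u),z]]).round(1).tolist())
a=cv2.imread('pics/side0.png').astype(int);b=cv2.imread('pics/side9.png').astype(int)
d=np.abs(a-b).max(2)
for n,(x0,y0,x1,y1) in dict(cups=(345,230,425,340),kettle=(325,322,432,425),yellow=(155,305,255,408)).items(): print(n,(d[y0:y1,x0:x1]>40).sum())
E
```

```text
-8 0.097 [[315.6, 217.6], [342.9, 219.8]]
-8 0.099 [[315.6, 216.9], [342.9, 219.2]]
-8 0.101 [[315.6, 216.3], [342.9, 218.5]]
-10 0.097 [[315.7, 217.3], [342.8, 220.1]]
-10 0.099 [[315.7, 216.7], [342.8, 219.4]]
-10 0.101 [[315.7, 216.0], [342.9, 218.8]]
-12 0.097 [[315.8, 217.0], [342.7, 220.4]]
-12 0.099 [[315.8, 216.4], [342.8, 219.7]]
-12 0.101 [[315.8, 215.7], [342.8, 219.1]]
cups 0
kettle 0
yellow 0
```

The wing tops measure 99 mm above the table, the kettle, cups and bowl are unchanged, and the hand is clear. I'll hand the job in.

```bash
python3 -c "
from bench import *
print(finish_job(), get_obs()['time_s'])"
```

```text
the job is handed in; nothing more can be done
the job is handed in; nothing more can be done
```

I screwed the wing nut home with three clockwise strokes of the closed fingertips, about 6.9 rad in all. It was never gripped. I stopped when the push force rose from about 3 N to 10 N at the soft stop, eased off, and lifted the hand clear. The job was handed in at about 25 s.

**Home position:** after release the wings sprang back roughly 0.2 rad and stayed there. In the last side picture the wing tops fit a height of about 99 mm, the value given for home. The total turn lies within the stated 5 to 8 rad and agrees with the drop of about 4.4 mm.

**Surroundings:** the side picture shows the cups, sugar bowl and kettle unchanged from the start. The wrist force was near zero with the hand away.

**Check not made:** the arm hid the nut from the top camera at the end, so that view could not confirm it. No other check failed or disagreed.

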